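Close up the bench air filter for its seal check

TASK

Get the bench air filter ready for its seal check: first slide the grip of the fan control along its track until it stands level with the two steel pointers, then turn the wing of the cover's quarter-turn fastener until its slot lines up with the two raised marks on the cover, and only after that press the sprung cover all the way down into its frame. Finish while still holding the cover firmly pressed down; the slider and the fastener must stay as you set them, and the cup, jar and tub standing around must be left where they are.

Things in the scene. Friction and masses are not known exactly. Their poses are not given: they have to be found in the camera images.
- control: Fan control: a fixed grey box, 100 (x) x 200 (y) x 40 mm high, with an aluminium track 40 mm wide (x), 170 mm long (y) and 12 mm high along the middle of its top, so the track's top is 52 mm above the counter. Origin at the centre of the underside, z up; the slider travels along its y axis. It stands on the robot's left or right, the air filter on the other side.
- fader_grip (a point): Centre of the slider's black block-shaped grip, which is 26 mm (x) x 20 mm (y, along the track) x 40 mm high; its top is 20 mm above this point and its underside 20 mm below (1 mm above the track). Axes as the control's.
- fader (a joint): Position of the slider along its track in m, 0 to 0.12, growing towards the control's +y; 0 is 60 mm on the -y side of the control's centre. It stays where it is left; about 1.5 N moves it. It starts at 0 to 0.03.
- pointer: The two steel pointers, fixed on the control's top, one on either side of the track (bars 4 mm wide along y, at x = -22 to -36 and +22 to +36 mm, up to 53 mm above the counter, each with a 16 mm wide block behind it). Origin on the control's centre line at counter height, axes as the control's: its y position along the track is where the grip's centre must stand, always on the +y side of where the grip starts.
- filter: Bench air filter lying on its back: a fixed white box 260 (x) x 220 (y) x 115 mm high, its top edge a frame 26 mm wide around a grey painted metal cover. Origin at the centre of the underside, z up.
- cover (a joint): How far the cover is pressed down, in m: 0 is up, its top 10 mm above the frame; 0.010 is fully down against its stop, flush with the frame (115 mm above the counter). The cover is a 200 (x) x 160 (y) mm grey metal plate that moves straight down without tilting, against springs: about 4 N starts it, 14 N holds it fully down; let go, it rises again.
- cover_pad (a point): Centre of the ribbed press pad on the cover's top face, 50 mm from the cover's centre towards +x; the face is flat all around it (the nearer mark ends 45 mm from it towards -x). Moves with the cover.
- wing_grip (a point): On the axis of the quarter-turn fastener, 22 mm above the cover's top face (the axis is 45 mm from the cover's centre towards -x). The fastener is a steel disc 58 mm across and 5 mm high carrying an upright wing 54 mm long (this point's x axis), 15 mm thick (y) and reaching 35 mm above the cover; the slot is the dark groove, 5 mm wide, along the wing's top.
- wing (a joint): Angle of the wing in rad, growing anticlockwise from above: the yaw of the wing's length from the filter's x axis. 0 is aligned: the slot points at the two raised marks (steel bars 18 x 4 x 3 mm) on the cover, which lie either side of the disc on the filter's x axis. It starts at 0.8 to 1.45, can overrun to -0.4, has light friction (0.05 N m) and stays where it is left.
- cup_mid (a point): Bystander: middle of a white plastic cup, 72 mm across, 95 mm high, loose on the counter. This point is 47 mm above its base.
- jar_mid (a point): Bystander: middle of a glass jar, 68 mm across, 85 mm high, loose on the counter. This point is 42 mm above its base.
- tub_mid (a point): Bystander: middle of a blue open tub 70 x 90 x 50 mm, loose on the counter. This point is 25 mm above its base.
Not all that is in view belongs to the job. Of the things that look like the control, the middle-sized one is meant.

How it is judged:
By the outcome, as a careful person would: the job done as asked, in the order asked, and still so for the second after the job is handed in, while the arm keeps its last pose, push and grip.
It also fails if it takes over 64 s, if anything falls off the work surface, if the arm or the gripper's body presses on something with over 40 N, if the wrist force passes 120 N, or if a joint passes its speed limit or range.

ROBOT

A 7-joint arm with a two-finger parallel gripper is mounted at the origin on the work surface. World frame = base frame: x ahead of the robot, y to its left, z up, the work surface at z = 0. Lengths are in mm, angles in rad, forces in N, time in s.
With the tool pointing down it reaches from about 400 to 900 mm from the base axis. Payload 5.6 kg.
Tool frame: the origin (TCP) lies midway between the tips of the shut fingers; the grasp point (between the pads) lies 19 mm behind it; x points along the fingers, y is the direction in which the jaws open and shut, and the axes are right-handed (so a half turn about x gives the same grasp; the last joint's range is limited). The gripper opens to 92 mm and grips with 3 to 60 N. Pads are 20 mm wide; open, the fingers measure 128 mm over their backs; the gripper's body (75 mm by 189 mm) begins 69 mm behind the grasp point.
Start: joints at [1.237, 0.468, -0.012, 1.603, 0.006, 1.071, -0.056], TCP at [186.325, -622.729, 214.592] pointing down, gripper open.
Joint ranges: [-2.53, 2.53], [-0.31, 2.02], [-1.57, 1.55], [0.28, 2.44], [-1.29, 4.43], [0.15, 1.84], [-2.92, 2.92]. Speed limits (rad/s): [2.57, 2.57, 3.14, 3.14, 3.14, 3.14, 3.14].

INTERFACE

Orientations are given as a rotation vector (axis times angle).
In Python, from cell import robot, grip, kin, viewer gives the robot as it stands. Calls block until the motion is done:
- robot.movep(position, orientation): joint-space move of the TCP to a pose.
- robot.servo_line(position, feed=150, rotation=None): straight line of the TCP; rotation=None keeps the orientation; feed is the mean speed in mm/s.
- robot.goto_joints(angles): joint-space move.
- grip(opening, newtons=None): opening from 0.0 (shut) to 1.0 (fully open); newtons is the grip in N (None keeps the last); returns when the fingers have stopped.
- robot.hold(seconds).
- kin.ik(position, orientation): joint angles nearest the present ones, or None.
- robot.observe(): the state.
- viewer.read_camera(name): name is "side" or "top"; returns the picture (384x512x3 uint8, red, green, blue); there is no depth.
- viewer.camera_info(name): a dict with "camera_matrix" (3x3 intrinsics, pixels), "R" (3x3) and "t" (3): a world point X has camera coordinates R X + t. Camera axes: x right, y down, z forward; pixel columns grow to the right and rows downward; lengths in mm; the calibration is good to about 2 mm. A picture is of the moment at which its call begins. camera_info takes no time and is no camera call.
A pose or a line that the arm cannot do raises robot.IKError and nothing moves.
- robot.job_done(): hands the job in, once; it reports no verdict.
Trained networks look in the newest picture that a camera, given by its name, has taken for a name from the list of things; names that differ only in an ending like _2 or _b are one class to them, and where a whole thing is asked for, a point or a joint stands for the part that bears it (a point fixed in the world has none). Each returns a list of dicts, best first, with "confidence" (0 to 1); they miss things now and then, are a little off and sometimes report something else, mostly with a low value. They report only what shows in the picture. A call takes as long as a camera call. They do not tell look-alikes from the thing itself.
- viewer.silhouettes(name, camera): "mask" (384x512 bool, what is visible of it).
- viewer.pinpoint(name, camera): "at" ([x, y, z] in mm, in the coordinates of the camera as it stood for that picture, good to about 4 mm: a listed point, or the origin of a listed thing).
The state is a dict: "t": time; "joints": joint angles; "joint_velocities": joint speeds; "joint_torque": joint torques, N m; "tcp_pos": TCP position; "tcp_rot": TCP orientation; "contact_force": force on the tool from outside, world axes, zero at the start; "wrist_torque": the same for the moment, N m; "grip_width": opening from 0.0 (shut) to 1.0 (fully open).
Only numpy, scipy, OpenCV 4.12 (cv2) and the standard library are available. Lean on these libraries where they do the work, as an engineer would, in place of code of your own. Each camera call takes 0.05 s, during which the arm holds its last target. There are 200 camera calls.

## Working session

There is one attempt and no reset: what is moved stays moved. The work goes in short steps, each a Python script; the robot and the scene stay as the last script left them, time stands still between calls to the robot, and variables do not carry over. Pictures are saved under pics/ and viewed, about 8 in all and at most 12, crops included, and the job is handed in when it is done.

```bash
mkdir -p pics; ls; cat > h.py <<'E'
import numpy as np, cv2
from scipy.spatial.transform import Rotation as Rn
from cell import robot, grip, kin, viewer
def toworld(p,cam):
    i=viewer.camera_info(cam); return np.array(i["R"]).T@(np.array(p)-np.array(i["t"]))
def proj(X,cam):
    i=viewer.camera_info(cam); c=np.array(i["R"])@np.array(X)+np.array(i["t"]); u=np.array(i["camera_matrix"])@c; return u[:2]/u[2]
def onplane(uv,z,cam):
    i=viewer.camera_info(cam); R=np.array(i["R"]); d=R.T@np.linalg.inv(i["camera_matrix"])@np.array([uv[0],uv[1],1.]); o=-R.T@np.array(i["t"])
    return o+d*(z-o[2])/d[2]
def down(yaw): # tool x down, tool y (jaws) at yaw
    x=np.array([0,0,-1.]); y=np.array([np.cos(yaw),np.sin(yaw),0]); return Rn.from_matrix(np.c_[x,y,np.cross(x,y)]).as_rotvec()
def snap(cam,f,crop=None,s=1):
    a=viewer.read_camera(cam)
    if crop: a=a[crop[1]:crop[3],crop[0]:crop[2]]
    cv2.imwrite("pics/"+f,cv2.resize(a[...,::-1],None,fx=s,fy=s,interpolation=cv2.INTER_CUBIC)); return a
E
python3 - <<'E'
from h import *
np.set_printoptions(precision=1,suppress=True)
a=snap("top","a.png");b=snap("side","b.png")
cv2.imwrite("pics/ab.png",cv2.resize(np.hstack([a,b])[...,::-1],(800,300),interpolation=cv2.INTER_AREA))
for c in("top","side"):
    i=viewer.camera_info(c);print(c,-np.array(i["R"]).T@np.array(i["t"]),np.array(i["R"])[2],i["camera_matrix"][0])
    for n in("control","fader_grip","pointer","filter","cover_pad","wing_grip","cup_mid","jar_mid","tub_mid"):
        print(n,[(round(d["confidence"],2),toworld(d["at"],c).round(0).tolist()) for d in viewer.pinpoint(n,c)])
o=robot.observe();print(o["t"],o["tcp_rot"],down(0))
E
```

```text
pics
top [ 445.     0.6 1126.2] [ 0.1  0.  -1. ] [356.5   0.  251.9]
control [(0.94, [723.0, -188.0, -2.0]), (0.79, [531.0, -154.0, -0.0]), (0.75, [272.0, -330.0, 1.0])]
fader_grip [(0.62, [511.0, -206.0, 71.0]), (0.53, [223.0, -401.0, 104.0]), (0.39, [703.0, -221.0, 57.0])]
pointer [(0.58, [546.0, -116.0, 3.0]), (0.55, [508.0, -203.0, 68.0]), (0.5, [551.0, -476.0, 39.0])]
filter [(0.84, [522.0, 191.0, -3.0])]
cover_pad [(0.78, [566.0, 208.0, 122.0])]
wing_grip [(0.9, [482.0, 169.0, 145.0])]
cup_mid [(0.65, [552.0, 486.0, 46.0]), (0.27, [511.0, -203.0, 72.0])]
jar_mid [(0.7, [549.0, -476.0, 40.0])]
tub_mid [(0.97, [799.0, -6.0, 25.0]), (0.59, [552.0, -475.0, 40.0])]
side [ 356.1 1304.6 1227.4] [ 0.1 -0.8 -0.7] [484.3   0.  252.1]
control [(0.79, [532.0, -154.0, 3.0]), (0.73, [719.0, -188.0, 1.0]), (0.64, [274.0, -332.0, -1.0])]
fader_grip [(0.64, [506.0, -204.0, 73.0]), (0.55, [700.0, -230.0, 58.0]), (0.47, [227.0, -398.0, 102.0])]
pointer [(0.53, [542.0, -117.0, 6.0])]
filter [(0.94, [518.0, 191.0, 1.0])]
cover_pad [(0.89, [572.0, 208.0, 127.0])]
wing_grip [(0.53, [474.0, 170.0, 148.0])]
cup_mid [(0.93, [549.0, 484.0, 49.0])]
jar_mid [(0.74, [548.0, -476.0, 40.0])]
tub_mid [(0.61, [797.0, -9.0, 25.0]), (0.16, [529.0, -152.0, 5.0])]
1.0 [ 2.1  0.3 -2.1] [ 1.2  1.2 -1.2]
```

View pics/a.png

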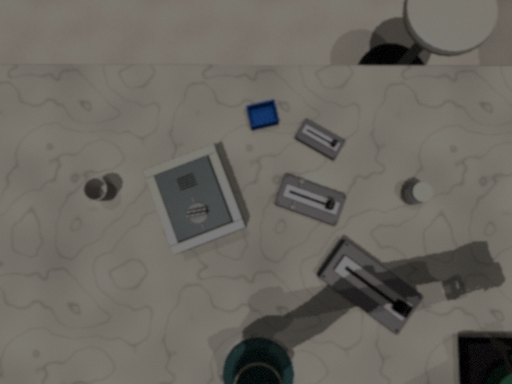

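View pics/b.png

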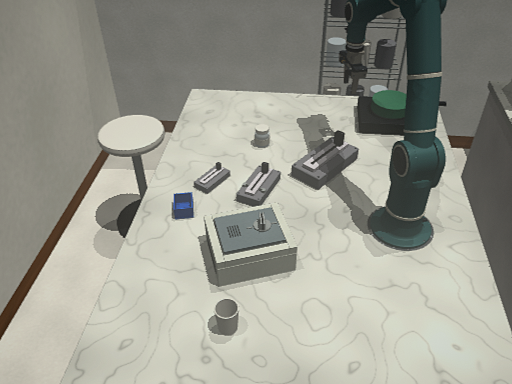

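The middle-sized control is at (531,-154), and the filter is on the robot's left. The top picture shows the control's grip at about (330,204) and the wing at (197,210). Next I take zoomed crops for precise angles.

```bash
python3 - <<'E'
from h import *
a=snap("top","x.png");b=snap("side","y.png")
def cr(im,x,y,w,h,s=1): 
    c=im[y:y+h,x:x+w].astype(float);c=np.clip((c-c.min())/(np.percentile(c,99)-c.min())*255,0,255).astype(np.uint8)
    return cv2.resize(c,(400,300),interpolation=cv2.INTER_CUBIC)
m=np.vstack([np.hstack([cr(a,270,165,80,60),cr(b,230,155,60,45)]),np.hstack([cr(a,135,138,120,90),cr(b,200,195,100,75)])])
cv2.imwrite("pics/c.png",m[...,::-1])
E
```

```text
(no output)
```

View pics/c.png

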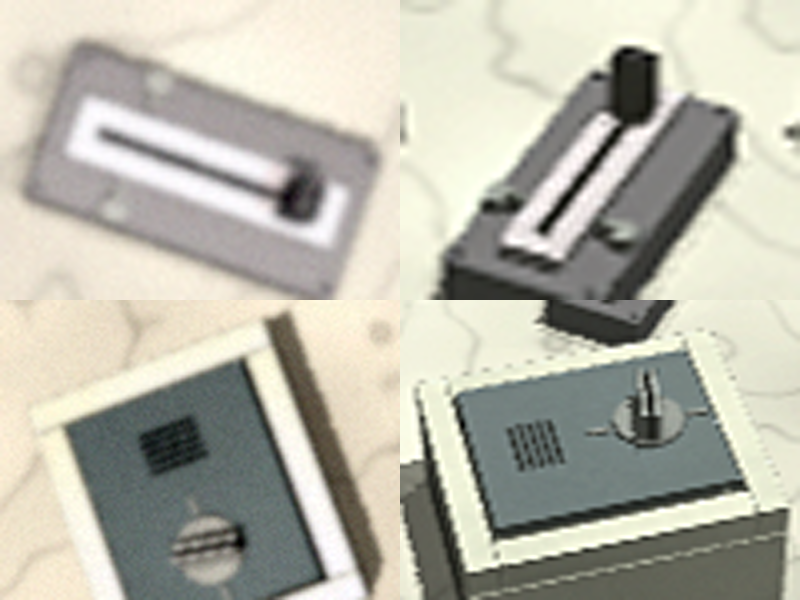

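The crops show the control's pointers as pale pairs at about (302,181.6) and (293,206.4) in the top picture. The wing's slot is about 75° off the marks. I fit the poses from the corner pixels.

```bash
python3 - <<'E'
from h import *
from scipy.optimize import least_squares
def fit(model,pix,cam,x0):
    def X(q): c,s=np.cos(q[2]),np.sin(q[2]); return [[q[0]+c*m[0]-s*m[1],q[1]+s*m[0]+c*m[1],m[2]] for m in model]
    r=least_squares(lambda q:np.ravel([proj(p,cam) for p in X(q)]-np.array(pix)),x0,x_scale=[1,1,.01]); return r.x.round(3), np.abs(r.fun).max().round(2)
T=lambda L,x,y,k:[(x+u/k-.5,y+v/k-.5) for u,v in L]
# control, top: image left=+y, up=+x
M=[(50,100,40),(50,-100,40),(-50,-100,40),(-50,100,40),(20,85,52),(20,-85,52),(-20,-85,52),(-20,85,52)]
c,e=fit(M,T([(83,42),(380,150),(325,295),(27,190),(85,97),(348,185),(330,250),(68,158)],270,165,5),"top",[531,-154,-.38]);print("control",c,e)
Ry=np.array([-np.sin(c[2]),np.cos(c[2])])
for n,uv,z,cam in[("pt",(160,83),52,0),("pt",(115,207),52,0),("grip",(300,190),93,0)]:
    p=onplane(T([uv],270,165,5)[0],z,"top");print(n,p,(p[:2]-c[:2])@Ry)
for uv in[(502,198),(618,232)]:
    p=onplane(T([(uv[0]-400,uv[1])],230,155,400/60)[0],52,"side");print("side pt",p,(p[:2]-c[:2])@Ry)
for uv in[(635,62)]:
    p=onplane(T([(uv[0]-400,uv[1])],230,155,400/60)[0],93,"side");print("side grip",p,(p[:2]-c[:2])@Ry)
M=[(130,110,115),(130,-110,115),(100,80,125),(100,-80,125),(-100,-80,125)]
f,e=fit(M,T([(30,110),(265,18),(65,125),(245,58),(325,280)],135,138,10/3),"top",[520,191,.4]);print("filter",f,e)
Ms=[(130,110,115),(-130,110,115),(100,80,125),(100,-80,125),(-100,-80,125),(-100,80,125)]
f2,e=fit(Ms,[(200+(u-400)/4-.5,195+(v-300)/4-.5) for u,v in[(445,572),(785,508),(497,528),(455,395),(690,350),(745,485)]],"side",f);print("filter side",f2,e)
Ms=[(-50,-100,40),(50,100,40),(-50,100,40)]
for n,uv in[("pad",(172,145)),("disc",(208,250))]: print(n,onplane(T([uv],135,138,10/3)[0],127,"top"))
a,b=[onplane(T([uv],135,138,10/3)[0],160,"top") for uv in[(175,248),(243,238)]];print("wing ends",a,b)
E
```

```text
control [ 5.30079e+02 -1.55259e+02 -3.35000e-01] 1.9
pt [ 582.47620472 -127.39585648   52.        ] 43.540825495412044
pt [ 507.04785526 -100.17617335   52.        ] 44.44885903925845
grip [ 515.51418782 -203.11276712   93.        ] -49.98205222688012
side pt [ 576.75986785 -121.47135327   52.        ] 47.25663207848861
side pt [507.05782438 -97.90172553  52.        ] 46.6001485424737
side grip [ 508.27967679 -204.5102829    93.        ] -53.68036473286862
filter [5.22441e+02 1.86796e+02 3.74000e-01] 0.96
filter side [5.23012e+02 1.91309e+02 3.45000e-01] 3.32
pad [570.56742163 207.84518924 127.        ]
disc [481.6587327  174.90778575 127.        ]
wing ends [481.81568943 196.19210149 160.        ] [490.49773838 140.77071808 160.        ]
```

```bash
cat >> h.py <<'E'
CY=-0.335; C=np.array([530.2,-155.]); RY=np.array([-np.sin(CY),np.cos(CY)])
def pick(pos,yaw):
    c=[(abs(q[6]),r) for r in (down(yaw),down(yaw+np.pi)) if (q:=kin.ik(pos,r)) is not None]
    return min(c,key=lambda k:k[0])[1]
def st(): o=robot.observe(); print(round(o["t"],2),np.round(o["tcp_pos"],1),np.round(o["contact_force"],1),"w",round(o["grip_width"]*92,1),"q7",round(o["joints"][6],2))
E
python3 - <<'E'
from h import *
p=C-52*RY; r=pick([*p,150],CY+np.pi/2)
robot.movep([*p,170],r);st()
robot.servo_line([*p,62],feed=120);st()
grip(0,12);st()
q=C+44*RY
robot.servo_line([*q,62],feed=60);robot.hold(.3);st()
grip(.9);st()
robot.servo_line([*q,140],feed=150);st()
robot.movep([520,20,290],r);st()
a=snap("top","x2.png");b=snap("side","y2.png")
cr=lambda im,x,y,w,h:cv2.resize(im[y:y+h,x:x+w],(400,300),interpolation=cv2.INTER_CUBIC)
cv2.imwrite("pics/d.png",cv2.convertScaleAbs(np.hstack([cr(a,280,170,40,30)*1,cr(b,230,165,40,30)])[...,::-1],alpha=1.3))
E
```

```text
3.02 [ 512.8 -205.3  169.9] [-0.4  0.1  0.2] w 92.2 q7 1.27
4.08 [ 513.7 -204.2   62.7] [ 0.   0.  -0.2] w 92.1 q7 1.17
5.16 [ 513.  -204.6   62. ] [-0.6 -1.2  0. ] w 20.0 q7 1.17
7.21 [ 544.9 -113.4   62. ] [ 3.3 -1.7 -3.8] w 20.1 q7 0.99
8.22 [ 544.6 -113.5   62. ] [-0.1 -0.1 -0.4] w 82.8 q7 0.99
8.89 [ 544.1 -113.6  139.5] [ 0.2  0.1 -0.2] w 82.9 q7 1.07
9.72 [519.6  18.3 288.4] [ 0.4  0.4 -0.4] w 82.9 q7 0.95
```

View pics/d.png

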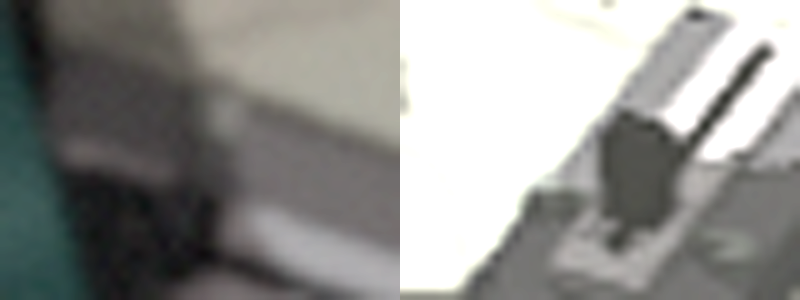

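The arm and its shadow block this view. I move to the pre-pose over the wing and look again.

```bash
python3 - <<'E'
from h import *
r=pick([450,300,300],1.73-np.pi/2)
robot.movep([450,300,300],r);robot.hold(.2);st()
a=snap("top","x3.png");b=snap("side","y3.png")
def cr(im,x,y,w,h):
    c=im[y:y+h,x:x+w].astype(float);c=np.clip((c-c.min())/(np.percentile(c,97)-c.min())*255,0,255).astype(np.uint8)
    return cv2.resize(c,(400,300),interpolation=cv2.INTER_CUBIC)
cv2.imwrite("pics/e.png",np.hstack([cr(a,280,173,40,30),cr(b,236,170,40,30)])[...,::-1])
for c in("top","side"):
  if c=="side": print("grip proj",c)
  print(c,[proj([*(C+44*RY),z],c).round(1).tolist() for z in(53,93)],[proj([*(C+y*RY+x*np.array([np.cos(CY),np.sin(CY)])),52],c).round(1).tolist() for y in(40,44,48) for x in(-29,29)])
E
```

```text
11.47 [450.5 299.3 299.9] [-0.5 -0.2  0.8] w 82.6 q7 -0.68
top [[296.9, 193.5], [298.4, 192.2]] [[295.0, 203.0], [301.3, 184.9], [293.7, 202.5], [300.0, 184.5], [292.5, 202.1], [298.8, 184.1]]
grip proj side
side [[252.8, 185.9], [252.7, 177.7]] [[260.1, 187.5], [246.5, 183.4], [259.7, 188.1], [246.1, 184.0], [259.2, 188.7], [245.6, 184.6]]
```

View pics/e.png

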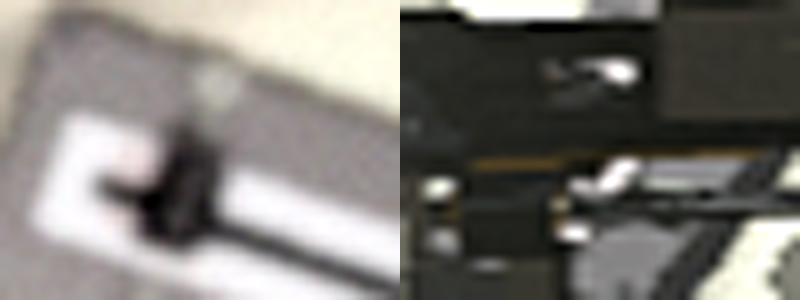

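The top view shows the grip standing between the pointers, with the upper pointer at about (301,182). I quantify this sub-pixel from the top pictures.

```bash
python3 - <<'E'
from h import *
A=np.mean([cv2.imread("pics/"+f).astype(float).mean(2) for f in("a.png","x.png")],0); B=np.mean([viewer.read_camera("top").astype(float).mean(2) for _ in range(6)],0)
X=np.array([np.cos(CY),np.sin(CY)])
# pointer centroids (pale over grey), clear background around
G=B
for nm,x in(("+",37),("-",-37)):
    u,v=proj([*(C+44*RY+x*X),52],"top").round().astype(int)
    w=G[v-4:v+5,u-5:u+6]; yy,xx=np.mgrid[v-4:v+5,u-5:u+6]
    # restrict to control-frame box x 23..49 , |y-44|<14
    loc=np.array([[ (p:=onplane((i,j),46,"top")[:2]-C)@X,p@RY] for i,j in zip(xx.ravel(),yy.ravel())])
    s=np.sign(x); m=(s*loc[:,0]>24)&(s*loc[:,0]<47)&(abs(loc[:,1]-44)<16)
    g=w.ravel()[m]; k=np.clip(g-np.median(g)-2,0,None); print(nm,"local x,y",(k@loc[m])/k.sum(),"contrast",k.max(),m.sum())
# grip
box=[proj([*(C+44*RY+x*X+y*RY),z],"top") for x in(-13,13) for y in(-10,10) for z in(53,93)]
h=cv2.convexHull(np.float32(box)); M=cv2.moments(h); print("pred grip",M["m10"]/M["m00"],M["m01"]/M["m00"],"area",M["m00"])
u,v=297,193; yy,xx=np.mgrid[v-9:v+10,u-9:u+10]; D=np.clip((A-B)[v-9:v+10,u-9:u+10]-12,0,None)
loc=np.array([[ (p:=onplane((i,j),73,"top")[:2]-C)@X,p@RY] for i,j in zip(xx.ravel(),yy.ravel())]).reshape(*xx.shape,2)
print("meas grip",(D*xx).sum()/D.sum(),(D*yy).sum()/D.sum(),(D>25).sum())
# edges: mean dark profile along RY for |x|<9 in upsampled B
for dy in range(-20,21,2):
    vals=[cv2.remap(B.astype(np.float32),*[np.float32([[q]]) for q in proj([*(C+(44+dy)*RY+x*X),93],"top")],cv2.INTER_LINEAR)[0,0] for x in(6,8,10,12)]
    pv=[]
    for s in(-1,1):
        pv.append(np.mean([cv2.remap(B.astype(np.float32),*[np.float32([[q]]) for q in proj([*(C+(44+dy)*RY+s*x*X),50],"top")],cv2.INTER_LINEAR)[0,0] for x in range(30,44,2)]))
    print(dy,np.round(np.mean(vals)),np.round(pv))
E
```

```text
+ local x,y [40.83446307 43.07310755] contrast 17.416666666666657 74
- local x,y [-41.13437629  42.52665686] contrast 15.138888888888886 76
pred grip 297.75656177851175 192.77903192190763 area 79.09676436381415
meas grip 297.6187129643012 191.9552681023269 52
-20 126.0 [92. 86.]
-18 126.0 [92. 86.]
-16 125.0 [92. 86.]
-14 122.0 [92. 86.]
-12 115.0 [92. 86.]
-10 101.0 [93. 87.]
-8 83.0 [95. 89.]
-6 64.0 [97. 92.]
-4 52.0 [99. 95.]
-2 47.0 [100.  97.]
0 45.0 [99. 96.]
2 42.0 [96. 94.]
4 38.0 [92. 91.]
6 37.0 [89. 88.]
8 46.0 [87. 85.]
10 63.0 [88. 83.]
12 83.0 [90. 84.]
14 99.0 [91. 86.]
16 111.0 [92. 86.]
18 118.0 [93. 87.]
20 121.0 [93. 87.]
```

```bash
python3 - <<'E'
from h import *
X=np.array([np.cos(CY),np.sin(CY)])
B=np.mean([viewer.read_camera("top").astype(float) for _ in range(8)],0)
S=np.mean([cv2.imread("pics/"+f).astype(float)[...,::-1] for f in("b.png","y.png")],0)
def rect(im,cam,z): # rectify to control plane at height z, 4 px/mm ; columns = y' from 14..74, rows = x' 50..-50
    ys=np.arange(9,79,.175); xs=np.arange(52,-52,-.175*1.0)
    P=lambda x,y:proj([*(C+y*RY+x*X),z],cam)
    src=np.float32([[9,52],[79,52],[79,-52],[9,-52]]); H=cv2.getPerspectiveTransform(np.float32([[0,0],[399,0],[399,593],[0,593]]),np.float32([P(b,a) for a,b in src]))
    o=cv2.warpPerspective(im.astype(np.float32),H,(400,594),flags=cv2.INTER_CUBIC|cv2.WARP_INVERSE_MAP)
    o=np.clip((o-o.min())/(np.percentile(o,97)-o.min())*255,0,255).astype(np.uint8)
    for y in range(24,80,10): 
        u=int((y-9)/.175); cv2.line(o,(u,0),(u,593),(255,0,0) if y==44 else (0,120,0),1)
    return o
cv2.imwrite("pics/g.png",np.hstack([rect(B,"top",52),rect(S,"side",52)])[...,::-1])
E
```

```text
(no output)
```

View pics/g.png

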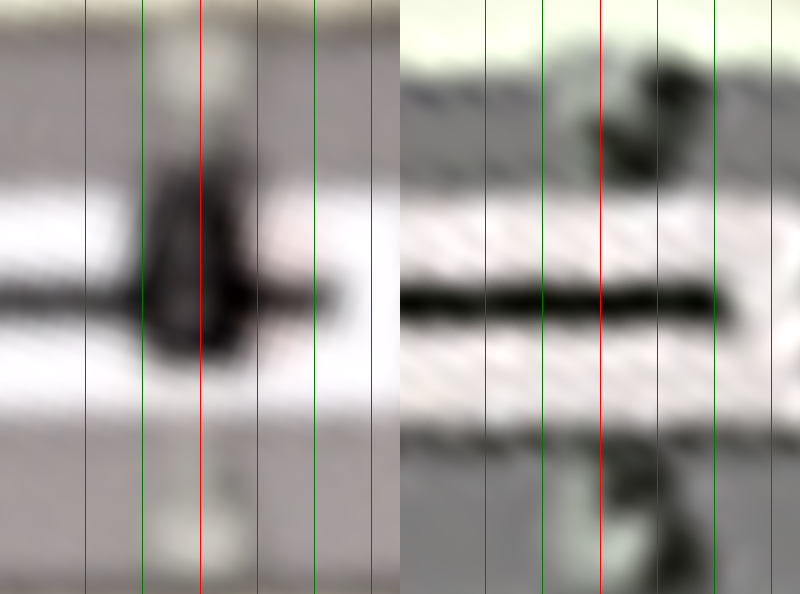

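The rectified views show both pointer T-shapes centred on y'≈44 (red line), agreeing in both cameras. The grip, allowing for parallax, is within about 1 mm of it, so the slider is set. I rectify the filter the same way from the first pictures.

```bash
python3 - <<'E'
from h import *
F=np.array([522.5,189.]);FY=.36
U=lambda x,y,z:[*(F+x*np.array([np.cos(FY),np.sin(FY)])+y*np.array([-np.sin(FY),np.cos(FY)])),z]
out=[]
for cam,fs in(("top",("a.png","x.png")),("side",("b.png","y.png"))):
    im=np.mean([cv2.imread("pics/"+f).astype(float) for f in fs],0).astype(np.float32)
    P=lambda x,y:proj(U(x,y,125),cam)
    H=cv2.getPerspectiveTransform(np.float32([[0,0],[559,0],[559,399],[0,399]]),np.float32([P(-112,80+12),P(112,92),P(112,-68),P(-112,-68)]))
    # 2.5 px/mm ; rows y' 92 .. -68 
    o=cv2.warpPerspective(im,H,(560,400),flags=cv2.INTER_CUBIC|cv2.WARP_INVERSE_MAP)
    H2=cv2.getPerspectiveTransform(np.float32([[0,0],[799,0],[799,296],[0,296]]),np.float32([P(-108,88),P(108,88),P(108,8-88+88-80),P(-108,-72)]))
    H2=cv2.getPerspectiveTransform(np.float32([[0,0],[399,0],[399,333],[0,333]]),np.float32([P(-108,90),P(108,90),P(108,-90),P(-108,-90)]))
    o=cv2.warpPerspective(im,H2,(400,334),flags=cv2.INTER_CUBIC|cv2.WARP_INVERSE_MAP)
    px=lambda x,y:(int((x+108)/216*399),int((90-y)/180*333))
    H3=cv2.getPerspectiveTransform(np.float32([[0,0],[399,0],[399,243],[0,243]]),np.float32([P(-100,37),P(20,37),P(20,-36),P(-100,-36)]))
    o3=cv2.warpPerspective(im,H3,(400,244),flags=cv2.INTER_CUBIC|cv2.WARP_INVERSE_MAP)
    st_=lambda o:np.clip((o-o.min())/(np.percentile(o,98)-o.min())*255,0,255).astype(np.uint8)
    o=st_(o);o3=st_(o3)
    cv2.rectangle(o,px(-100,80),px(100,-80),(0,0,255),1); cv2.line(o,px(-108,0),px(108,0),(0,0,255),1)
    cv2.line(o3,(0,123),(399,123),(0,0,255),1);cv2.line(o3,(183,0),(183,243),(0,0,255),1)
    out.append(np.vstack([o,o3]))
cv2.imwrite("pics/f.png",np.hstack(out))
E
```

```text
(no output)
```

View pics/f.png

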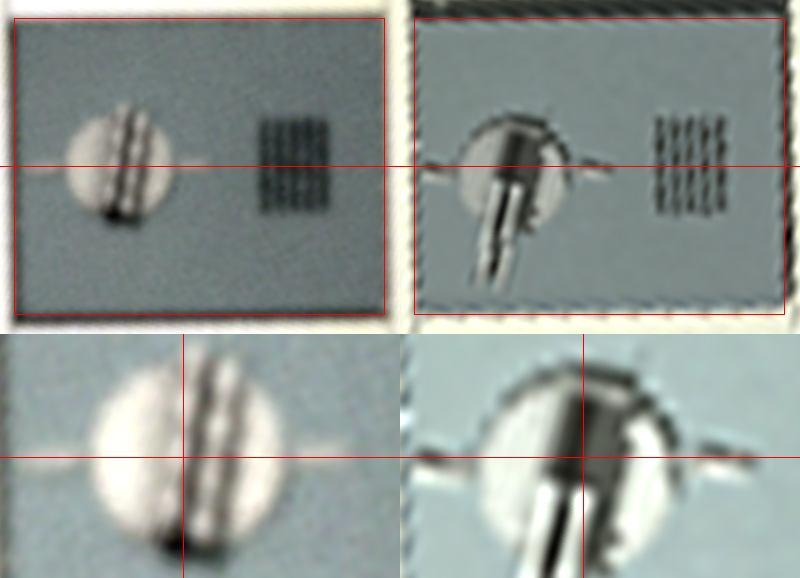

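The pose (522.5,189, yaw≈0.362) fits the cover, and the marks lie on the axis. The wing stands about 1.4 rad off. I descend, turn it with a loose grip, then close to align it.

```bash
cat >> h.py <<'E'
F=np.array([522.5,189.]);FY=.363
FX=np.array([np.cos(FY),np.sin(FY)]); AX=np.array([481.,173.])
E
python3 - <<'E'
from h import *
y0=FY+1.41-np.pi/2; y1=FY-np.pi/2
best=None
for k in(0,np.pi):
    a=kin.ik([*AX,138],down(y0+k));b=kin.ik([*AX,138],down(y1+k))
    if a is None or b is None: continue
    m=max(abs(a[6]),abs(b[6])); print(k,a[6],b[6])
    if best is None or m<best[0]: best=(m,k)
k=best[1]
robot.movep([*AX,230],down(y0+k)); 
robot.servo_line([*AX,138],feed=100);st()
grip(.24,8);st()
for f in(.25,.5,.75,1):
    robot.movep([*AX,138],down(y0+k+f*(y1-y0)));st()
grip(0,10);robot.hold(.3);st()
E
```

```text
0 -0.5093309625135086 -1.806694780132353
3.141592653589793 -2.734664159332078 1.0388081705764798
13.97 [481.5 173.3 138.6] [-0.2  0.5  0.3] w 82.7 q7 -0.51
14.97 [481. 173. 138.] [0.6 0.1 0.1] w 22.2 q7 -0.51
15.37 [480.9 173.1 138. ] [-0.7 -1.2  0.2] w 22.2 q7 -0.82
15.77 [480.8 173.1 137.9] [-0.4 -0.7 -1.2] w 22.1 q7 -1.13
16.17 [480.8 173.1 137.9] [-2.2  0.4  0.2] w 22.1 q7 -1.44
16.57 [481.  173.2 138. ] [-1.   0.6  0. ] w 22.0 q7 -1.76
17.16 [481.5 173.6 138.1] [ 2.8  5.6 -4.5] w 14.8 q7 -1.77
```

```bash
python3 - <<'E'
from h import *
y=lambda:np.arctan2(*Rn.from_rotvec(robot.observe()["tcp_rot"]).as_matrix()[[1,0],1])+np.pi/2
print("wing yaw by tool",y(),"want",FY)
grip(.5);robot.servo_line([*AX,215],feed=150);st()
robot.movep([430,-60,300],robot.observe()["tcp_rot"]);robot.hold(.2);st()
out=[]
U=lambda x,yy,z:[*(F+x*FX+yy*np.array([-FX[1],FX[0]])),z]
for cam in("top","side"):
    im=np.mean([viewer.read_camera(cam)[...,::-1].astype(float) for _ in range(4)],0).astype(np.float32)
    for z in(125,160):
        P=lambda x,yy:proj(U(x,yy,z),cam)
        H3=cv2.getPerspectiveTransform(np.float32([[0,0],[399,0],[399,243],[0,243]]),np.float32([P(-100,37),P(20,37),P(20,-36),P(-100,-36)]))
        o=cv2.warpPerspective(im,H3,(400,244),flags=cv2.INTER_CUBIC|cv2.WARP_INVERSE_MAP)
        o=np.clip((o-o.min())/(np.percentile(o,98)-o.min())*255,0,255).astype(np.uint8)
        cv2.line(o,(0,123),(399,123),(0,0,255),1);cv2.line(o,(183,0),(183,243),(0,0,255),1);out.append(o)
cv2.imwrite("pics/k.png",np.vstack([np.hstack(out[:2]),np.hstack(out[2:])]))
E
```

```text
wing yaw by tool 0.3635016020536854 want 0.363
18.44 [480.6 172.7 214.4] [ 0.6 -0.3 -1.1] w 46.3 q7 -1.72
19.63 [430.2 -58.8 299.4] [-0.  -1.2  0.4] w 45.9 q7 -1.15
```

View pics/k.png

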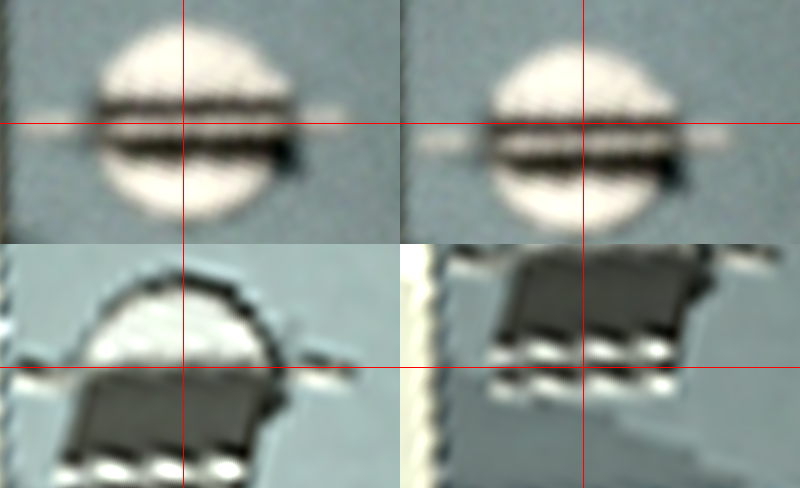

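The wing's slot lies parallel to the marks: about 0.02 rad tilt for both in the top view, and the side view agrees. Next I press the cover on its pad with the fingers shut.

```bash
python3 - <<'E'
from h import *
p=F+50*FX; r=pick([*p,140],FY+np.pi/2)
grip(0,20)
robot.movep([*p,200],r);st()
robot.servo_line([*p,132],feed=80);st()
robot.servo_line([*p,117],feed=20);robot.hold(.2);st()
z=117
while z>108:
    z-=1;robot.servo_line([*p,z],feed=10);robot.hold(.3);st()
    if robot.observe()["contact_force"][2]>24: break
E
```

```text
22.57 [569.2 206.4 199.8] [ 0.9 -0.3 -1. ] w 0.5 q7 0.88
23.57 [569.5 207.1 132.5] [-0.9  0.1  0.7] w 0.9 q7 0.83
24.68 [569.5 206.8 118.4] [-1.5 -2.8 11.5] w 0.4 q7 0.82
25.23 [569.5 206.8 117.5] [-3.3 -3.7 11.9] w 0.2 q7 0.82
25.77 [569.5 206.8 116.7] [-3.7 -3.7 11.8] w 0.5 q7 0.82
26.32 [569.5 206.8 115.8] [-3.4 -3.1 13.1] w 0.5 q7 0.82
26.88 [569.5 206.8 115.4] [-4.5 -4.5 17.7] w 0.6 q7 0.82
27.43 [569.5 206.8 115.3] [-5.8 -5.6 22.5] w 0.5 q7 0.82
27.98 [569.5 206.8 115.3] [-7.3 -7.3 28.8] w 1.0 q7 0.82
```

The force climbs against the stop (z=115.3 mm, 29 N), so the cover is fully down. One last look before handing in.

```bash
python3 - <<'E'
from h import *
a=snap("top","z1.png");b=snap("side","z2.png")
f=lambda im:cv2.resize(im,(400,300),interpolation=cv2.INTER_AREA)
c=lambda im,x,y,w,h:cv2.resize(im[y:y+h,x:x+w],(400,300),interpolation=cv2.INTER_CUBIC)
cv2.imwrite("pics/z.png",cv2.convertScaleAbs(np.vstack([np.hstack([f(a),f(b)]),np.hstack([c(a,270,165,80,60),c(b,195,185,100,75)])])[...,::-1],alpha=1.4))
for n in("cup_mid","jar_mid","tub_mid"):
    for k in("top","side"): print(n,k,[(round(d["confidence"],2),toworld(d["at"],k).round(0).tolist()) for d in viewer.pinpoint(n,k)[:1]])
st()
E
```

```text
cup_mid top [(0.69, [551.0, 486.0, 47.0])]
cup_mid side [(0.79, [549.0, 486.0, 48.0])]
jar_mid top [(0.56, [552.0, -476.0, 42.0])]
jar_mid side [(0.55, [547.0, -476.0, 40.0])]
tub_mid top [(0.81, [795.0, -4.0, 25.0])]
tub_mid side [(0.8, [799.0, -4.0, 25.0])]
28.38 [569.6 206.8 115.3] [-7.8 -7.7 28.3] w 0.4 q7 0.82
```

View pics/z.png

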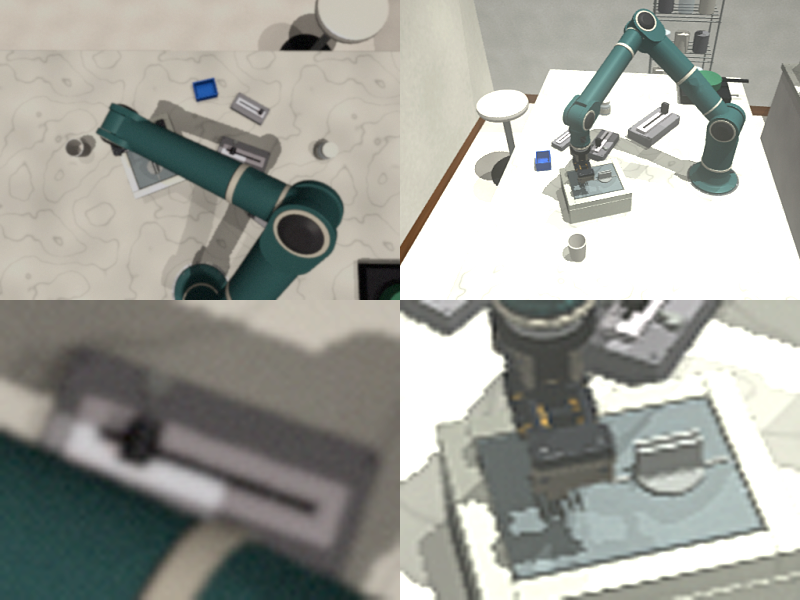

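The picture shows the grip still level with the upper pointer (crop, about (140,440)). The wing is still aligned with the marks (crop, about (670,455)), the cover is flush, and the bystanders have not moved.

```bash
python3 -c "
from h import *
st();robot.job_done()"
```

```text
28.38 [569.6 206.8 115.3] [-7.8 -7.7 28.3] w 0.4 q7 0.82
the job is handed in; nothing more can be done
```

All three steps are done in the order asked, and I handed the job in at 28.4 s with the arm still pressing the cover down.

- **Slider:** I slid the middle-sized control's grip to about 44 mm on the +y side of the control's centre. Rectified views from both cameras put the pointers at about 44 mm, and the grip is within about 1 mm of them. One cruder pointer measurement gave 42–43 mm, and the network gave 40–42 mm. I trusted the rectified views.
- **Fastener:** I turned the wing about 1.4 rad to the marks and closed the jaws on it to square it. The slot and marks then looked parallel to within about 0.02 rad in both cameras.
- **Cover:** It is against its stop, with the fingertips at 115.3 mm and a steady 28 N upward on the tool. There is also a sideways reaction of about 11 N.
- **Last checks:** In the last picture the slider and wing were still as set; the arm hid one of the two pointers. The cup, jar and tub had not moved, within the network's few millimetres of scatter.

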